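# Set the burrs of the stone-grit mill

## Task

Set the grind of the little green hand mill: turn its ribbed ring clockwise (seen from above) until you feel the burrs touch, gently and without jamming them, then turn it back exactly three clicks and let go. Leave the dish and everything else where it stands.

Things in the scene. Friction and masses are not known exactly. Their poses are not given: they have to be found in the camera images.
- mill: Green table-top hand mill, bolted down. Base plate 100 x 110 mm, body 74 mm across and 79 mm high, steel chute to its own -x, fixed side crank to its own +y (reaching 90 mm out, below 60 mm high). On the body stands a round neck (at most 42 mm across, from 79 to 105 mm high) that carries the ring. Origin: centre of the underside, on the ring's axis; z up.
- ring_centre (a point): Centre, half-way up, of the ribbed aluminium ring on top of the mill: 55 mm across, 26 mm high (105 to 131 mm above the table), upright axis; a hub with a square pin stands 14 mm above its top. The point turns with the ring; z up, x towards the red dot on its top. Clockwise from above closes the burrs, counterclockwise opens them. Starts 4 or 5 clicks open; turns freely to 7 clicks open.
- burr_upper (a point): Centre of the upper burr's lower face, hidden in the neck. It rises 0.1 mm per click as the ring is opened; its height above burr_lower is the burr gap: 0 at first touch, 0.3 mm at three clicks, below 0 when pressed. Far too little to be read from measured positions: it must be felt.
- burr_lower (a point): Centre of the fixed lower burr's upper face, hidden in the neck. The burrs touch at one of the clicks. Turned on past it, the ring meets a springy stop that adds about 4 Nm per rad to its torque, which climbs well past a click's without dropping. 0.02 rad past counts as touching; over 0.21 rad past (0.8 Nm) is jammed. Let go, the ring springs back to that click.
- glass_dish: Round glass dish of brass filings, 55 mm across, 19 mm high, on the table under the mill's chute, about 90 mm from the mill's axis. Origin: centre of the underside. Not to be moved.
- rock_brown: Small brown rock, 30 x 60 x 24 mm, lying on the table right of the mill. Not to be moved.
- loupe: Reading lens with turned handle, 133 mm long, flat on the table at the right. Not to be moved.
- ring_dot (a point): Red dot on the ring's top, 18 mm from its axis. Where it points when the burrs touch differs from start to start and cannot be seen. The ring has 18 clicks a turn (0.349 rad each): the torque climbs to about 0.12 Nm, drops, and the ring snaps over the hump half-way to the next click. It rests only at a click; let go off one, it snaps to the nearer.

How it is judged:
On the way:
1. the ring is turned down until the burrs touch (gap below zero by 0.005 mm, a light press) (z of burr_upper in the frame of burr_lower below -5e-06 m), for 0.2 s.
At the end, for the whole second after the job is handed in: The burrs were made to touch and the ring now rests three clicks open: burr gap 0.30 mm, give or take 0.04 mm (0.4 click) (z of burr_upper in the frame of burr_lower between 0.00026 and 0.00034 m).
It fails at once if the burrs are jammed: ring forced more than 0.21 rad past the touch (over about 0.8 Nm) (z of burr_upper in the frame of burr_lower below -6e-05 m).
It fails at once if the glass dish, rock or lens is moved by more than 20 mm (distance of any of glass_dish, rock_brown, loupe from where it was at the start of the episode above 0.02 m).
It also fails if it takes over 45 s, if anything falls off the work surface, if the arm or the gripper's body presses on something with over 40 N, if the wrist force passes 120 N, or if a joint passes its speed limit or range.

## Robot

A 7-joint arm with a two-finger parallel gripper is mounted at the origin on a cart in front of the work surface, level with it; the furniture and walls round the work are solid. World frame = base frame: x ahead of the robot, y to its left, z up, the work surface at z = 0. Lengths are in m, angles in rad, forces in N, time in s.
With the tool pointing down it reaches from about 0.4 to 0.85 m from the base axis. Payload 4.5 kg.
Tool frame: the origin (TCP) lies midway between the tips of the shut fingers; the grasp point (between the pads) lies 19 mm behind it (robot.tcp_to_grasp is the z of the grasp point in the tool frame, in m); z points along the fingers, y is the direction in which the jaws open and shut (so a half turn about z gives the same grasp; the last joint's range is limited). The gripper opens to 85 mm and grips with 20 to 120 N. Pads are 22 mm wide; open, the fingers measure 114 mm over their backs; the gripper's body (76 mm by 85 mm) begins 54 mm behind the grasp point. The pads swing forward as they close: fully open they stand 13 mm farther back than shut.
Start: joints at [-1.289, 0.689, -0.195, 1.565, 0.157, 0.902, -0.215], TCP at [0.153, 0.606, 0.231] pointing down, gripper open.
Joint ranges: [-3.01, 3.01], [-0.46, 2.08], [-1.47, 1.51], [0.13, 2.56], [-1, 4.14], [0.04, 2.09], [-2.66, 2.66]. Speed limits (rad/s): [2.57, 2.57, 3.14, 3.14, 3.14, 3.14, 3.14].

## Interface

Orientations are given as a 3x3 rotation matrix whose columns are the frame's x, y, z axes.
In Python, from station import robot, telemetry, vision, hand_in gives the robot as it stands. Calls block until the motion is done:
- robot.goto(position, orientation): joint-space move of the TCP to a pose.
- robot.movel(position, orientation=None, max_speed=0.15, until_force=None): straight line of the TCP; orientation=None keeps the orientation; max_speed is the mean speed in m/s. With until_force (N) it stops when the force on the tool has changed by that much, and returns True; else False.
- robot.move_j(angles): joint-space move.
- robot.move_gripper(opening, grip_force=None): finger opening in m; grip_force is the grip in N (None keeps the last); returns when the fingers have stopped.
- robot.sleep(seconds).
- robot.solve_ik(position, orientation): joint angles nearest the present ones, or None.
- telemetry.read_state(): the state.
- vision.get_image(name): name is "scene" or "top"; returns a dict with "color" (384x512x3 uint8, blue, green, red), "intrinsics" (3x3 intrinsics, pixels), "world_to_cam" (4x4, takes a point from world to camera coordinates). Camera axes: x right, y up, looking along -z (the intrinsics and any distortion apply to the point x, -y, -z); pixel columns grow to the right and rows downward; lengths in m; the calibration is good to about 2 mm. A picture is of the moment at which its call begins. There is no depth.
A pose or a line that the arm cannot do raises robot.PlanningError and nothing moves.
- hand_in(): hands the job in, once; it reports no verdict.
The state is a dict: "time": time; "joint_pos": joint angles; "joint_vel": joint speeds; "tau": joint torques, N m; "position": TCP position; "tool_rot": TCP orientation; "ft_force": force on the tool from outside, world axes, zero at the start; "ft_torque": the same for the moment, N m; "gripper_width": finger opening in m.
Only numpy, scipy, OpenCV 4.12 (cv2) and the standard library are available. Lean on these libraries where they do the work, as an engineer would, in place of code of your own. Each camera call takes 0.05 s, during which the arm holds its last target.

## Working session

There is one attempt and no reset: what is moved stays moved. The work goes in short steps, each a Python script; the robot and the scene stay as the last script left them, time stands still between calls to the robot, and variables do not carry over. Pictures are saved under pics/ and viewed, and the job is handed in when it is done.

```bash
ls; mkdir -p pics
python3 - <<'E'
from station import robot, telemetry, vision
import cv2
for n in ("scene","top"):
    im=vision.get_image(n); cv2.imwrite(f"pics/{n}0.png",im["color"])
    print(n,im["intrinsics"],im["world_to_cam"],im.keys())
s=telemetry.read_state();print(s); print(robot.tcp_to_grasp)
E
```

```text
pics
scene [[415.63106725   0.         260.95601426]
 [  0.         415.63106725 185.67192668]
 [  0.           0.           1.        ]] [[ 0.66830807 -0.74356095  0.02194172 -0.38658452]
 [ 0.32071496  0.31461986  0.89339591 -0.22190431]
 [-0.67119761 -0.59002666  0.44873411 -0.64498677]
 [ 0.          0.          0.          1.        ]] dict_keys(['color', 'intrinsics', 'world_to_cam'])
top [[405.40702947   0.         256.45975298]
 [  0.         405.40702947 193.11003125]
 [  0.           0.           1.        ]] [[-0.02278042 -0.99973642  0.00285462 -0.07892513]
 [ 0.99546558 -0.02241914  0.09244271 -0.50427502]
 [-0.09235434  0.00494756  0.99571391 -0.90962126]
 [ 0.          0.          0.          1.        ]] dict_keys(['color', 'intrinsics', 'world_to_cam'])
{'time': 0.1, 'joint_pos': array([-1.28921413,  0.68990322, -0.19451618,  1.56624588,  0.15731721,
        0.90251363, -0.21511442]), 'joint_vel': array([-0.00045115, -0.00156872,  0.00175054, -0.00356173,  0.0012746 ,
       -0.00023851, -0.00152917]), 'tau': array([-4.18410942e-03, -5.40600014e+01, -1.27170783e+00, -1.58983022e+01,
        9.37726028e-03,  4.34244706e-03,  7.41740109e-07]), 'position': array([0.15319049, 0.60532765, 0.23056066]), 'tool_rot': array([[-9.69475983e-01,  2.45186138e-01, -2.73902043e-04],
       [ 2.45186251e-01,  9.69474581e-01, -1.65498843e-03],
       [-1.40239153e-04, -1.67162855e-03, -9.99998593e-01]]), 'ft_force': array([-0.64419333, -0.60393486, -0.56094404]), 'ft_torque': array([0.03358158, 0.03621718, 0.00325254]), 'gripper_width': 0.08535805057613646}
-0.0187
```

View pics/scene0.png

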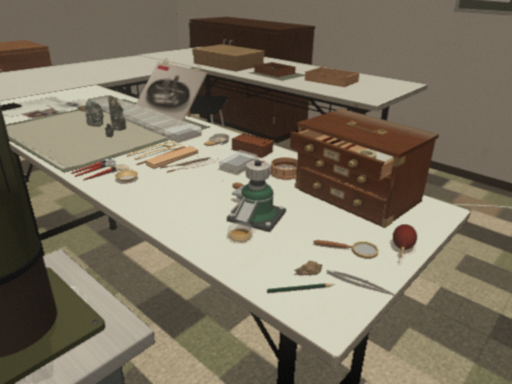

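View pics/top0.png

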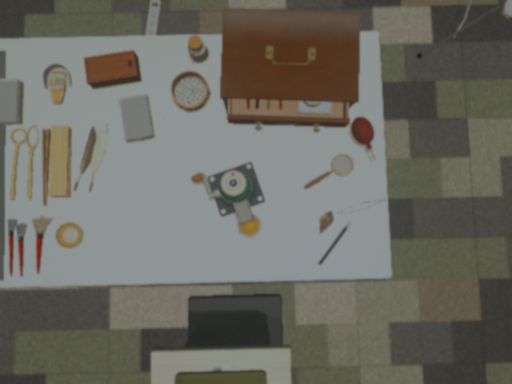

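The mill shows at about (235,183) in the top view and (258,195) in the scene view. The dish is at (249,227), the crank knob at (198,178), and the chest is behind the mill.

```bash
cat > h.py <<'E'
import numpy as np, cv2
from station import robot, telemetry, vision
def ray(im,u,v):
    W=im["world_to_cam"];K=im["intrinsics"]
    d=np.linalg.inv(K)@[u,v,1]; d=np.array([d[0],-d[1],-d[2]])
    R=W[:3,:3]; return -R.T@W[:3,3], R.T@d
def onz(im,u,v,z):
    o,d=ray(im,u,v); return o+d*(z-o[2])/d[2]
def proj(im,p):
    c=im["world_to_cam"]@np.r_[p,1]; q=im["intrinsics"]@[c[0],-c[1],-c[2]]; return q[:2]/q[2]
E
python3 - <<'E'
from h import *
t=vision.get_image("top");s=vision.get_image("scene")
c=t["color"];cv2.imwrite("pics/tz.png",cv2.resize(c[140:250,170:300],None,fx=6,fy=5.4,interpolation=cv2.INTER_CUBIC)) 
c=s["color"];cv2.imwrite("pics/sz.png",cv2.resize(c[145:250,205:315],None,fx=5.5,fy=5.5,interpolation=cv2.INTER_CUBIC))
for (u,v,z) in [(235,183,.131),(249,227,.019),(198,178,.05),(326,222,.02),(342,165,.01),(318,180,.01),(228,123,.1)]: print(u,v,onz(t,u,v,z))
E
```

```text
235 183 [ 0.51407444 -0.0465038   0.131     ]
249 227 [ 0.42507462 -0.07145472  0.019     ]
198 178 [0.53687424 0.04010759 0.05      ]
326 222 [ 0.43248106 -0.24846087  0.02      ]
342 165 [ 0.56544777 -0.29300721  0.01      ]
318 180 [ 0.53120255 -0.23525117  0.01      ]
228 123 [ 0.64770334 -0.03232678  0.1       ]
```

View pics/tz.png

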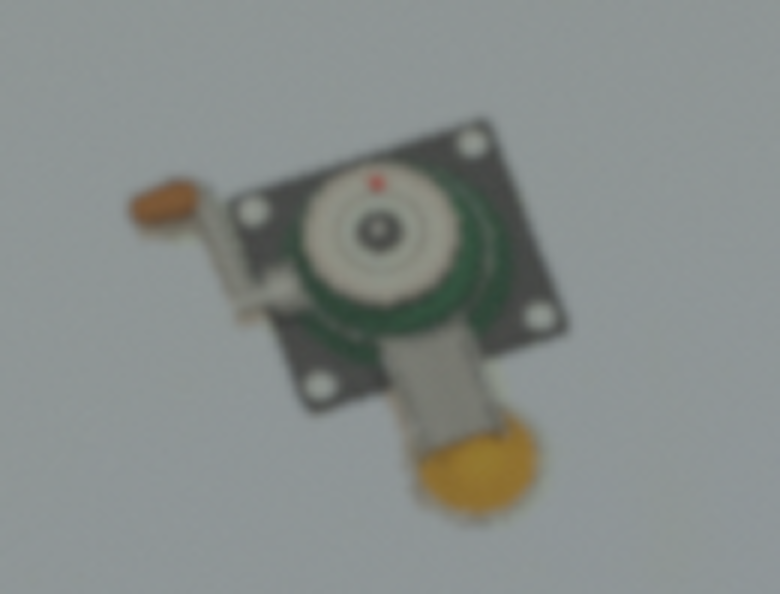

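View pics/sz.png

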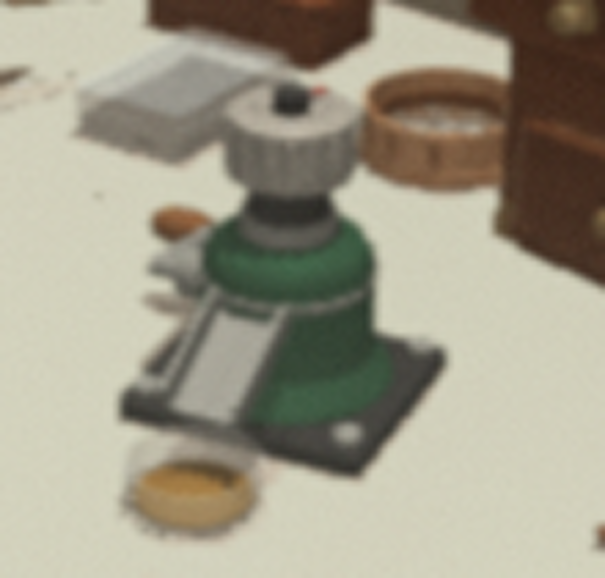

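Run:
```python
from h import *
t=vision.get_image("top");s=vision.get_image("scene")
c=cv2.resize(t["color"],None,fx=4,fy=4,interpolation=cv2.INTER_CUBIC)
h=cv2.cvtColor(c,cv2.COLOR_BGR2HSV)
roi=h[160*4:206*4,215*4:252*4]
print(roi[23*4-30+0,19*4], h[183*4-28,234*4+28], h[150*4,234*4],h[195*4,246*4])
b=c.astype(int)
# warm aluminium: R>=B ; table: B>R
m=((b[...,2]-b[...,0]>2)&(b[...,1]-b[...,2]<12)&(b[...,2]>110)).astype(np.uint8)
mm=np.zeros_like(m); mm[155*4:202*4,215*4:252*4]=m[155*4:202*4,215*4:252*4]
mm=cv2.morphologyEx(mm,cv2.MORPH_OPEN,np.ones((9,9)))
cs,_=cv2.findContours(mm,cv2.RETR_EXTERNAL,cv2.CHAIN_APPROX_NONE)
k=max(cs,key=cv2.contourArea); e=cv2.fitEllipse(cv2.convexHull(k)); print([np.array(x)/4 for x in e[:2]],cv2.boundingRect(k))
u,v=np.array(e[0])/4; pt=onz(t,u,v,.131); print("ring top",pt, "expected dia px",55/1000*405/(.91-.131))
print("in scene",proj(s,pt), "predict rim",[proj(s,pt+[.0275*np.cos(a),.0275*np.sin(a),0]).round(1) for a in (0,1.57,3.14,4.71)])
r=((b[...,2]-b[...,1]>40)).astype(np.uint8); r[:,:215*4]=0;r[:,252*4:]=0;r[:160*4]=0;r[206*4:]=0
ys,xs=np.nonzero(r); 
if len(xs): d=onz(t,xs.mean()/4,ys.mean()/4,.131); print("dot",d,np.linalg.norm(d-pt),np.arctan2(*(d-pt)[1::-1]))
# hub in both
for n,im,(u0,u1,v0,v1) in (("t",t,(226,242,175,191)),("s",s,(252,266,158,167))):
    g=cv2.resize(im["color"],None,fx=4,fy=4,interpolation=cv2.INTER_CUBIC).max(2)[v0*4:v1*4,u0*4:u1*4]
    ys,xs=np.nonzero(g<95); print(n,"hub",u0+xs.mean()/4,v0+ys.mean()/4,xs.min()/4+u0,xs.max()/4+u0,ys.min()/4+v0,ys.max()/4+v0)
print("hub proj",proj(t,pt+[0,0,.01]),proj(s,pt+[0,0,.007]))
```

```text
[ 17  38 134] [ 28  24 141] [ 90  12 149] [72 87 76]
[array([233.38627625, 182.93380737]), array([24.91196632, 25.06821632])] (884, 682, 100, 100)
ring top [ 0.51428418 -0.0432161   0.131     ] expected dia px 28.59435173299101
in scene [257.34239528 164.34988115] predict rim [array([265.7, 160.8]), array([248.2, 160.8]), array([248.6, 168. ]), array([266.8, 168. ])]
dot [ 0.5331589  -0.04229281  0.131     ] 0.018897279955305088 0.048877475891401116
t hub 233.3335475578406 183.3091259640103 230.0 236.25 180.0 186.0
s hub 257.85333333333335 163.31555555555556 254.75 261.0 160.75 165.75
hub proj [233.11921363 182.35102558] [257.40053628 161.39641701]
```

```bash
cat >> h.py <<'E'
def down(yaw): # tool x at angle yaw, z down
    c,s=np.cos(yaw),np.sin(yaw); return np.array([[c,s,0],[s,-c,0],[0,0,-1.]])
C=np.array([0.5138,-0.0440])
E
python3 - <<'E'
from h import *
for y in np.arange(-3.1,3.15,.4):
    a=robot.solve_ik(np.r_[C,.20],down(y)); b=robot.solve_ik(np.r_[C,.096],down(y))
    print(round(y,2),None if a is None else a.round(2),None if b is None else b.round(2))
print(telemetry.read_state()["time"])
E
```

```text
-3.1 [ 0.25  0.61 -0.4   1.92  0.37  0.68  1.23] [ 0.29  0.81 -0.49  2.    0.75  0.53  0.87]
-2.7 [ 0.31  0.63 -0.51  1.92  0.45  0.71  1.55] [ 0.37  0.83 -0.62  1.99  0.87  0.6   1.16]
-2.3 [ 0.37  0.65 -0.61  1.91  0.54  0.75  1.86] [ 0.43  0.87 -0.75  1.99  0.96  0.69  1.47]
-1.9 [ 0.42  0.67 -0.71  1.91  0.61  0.79  2.19] [ 0.47  0.89 -0.81  1.99  1.01  0.73  1.83]
-1.5 [ 0.48  0.7  -0.81  1.91  0.68  0.83  2.51] [ 0.45  0.88 -0.78  1.99  0.99  0.71  2.25]
-1.1 [-0.57  0.86  1.09  1.96 -0.96  0.96 -1.66] [-0.26  0.82  0.44  2.02 -0.77  0.46 -1.91]
-0.7 [-0.49  0.76  0.87  1.96 -0.81  0.82 -1.43] [-0.26  0.82  0.44  2.02 -0.77  0.46 -1.51]
-0.3 [-0.39  0.69  0.66  1.95 -0.63  0.72 -1.22] [-0.26  0.82  0.44  2.02 -0.77  0.46 -1.11]
0.1 [-0.27  0.64  0.45  1.95 -0.43  0.65 -1.03] [-0.14  0.79  0.23  2.02 -0.45  0.38 -1.03]
0.5 [-0.21  0.62  0.33  1.94 -0.32  0.63 -0.74] [-0.09  0.78  0.15  2.02 -0.29  0.37 -0.79]
0.9 [-0.14  0.6   0.22  1.94 -0.21  0.62 -0.46] [-0.04  0.77  0.07  2.01 -0.13  0.36 -0.54]
1.3 [-0.07  0.6   0.11  1.94 -0.1   0.62 -0.17] [ 0.    0.77 -0.01  2.01  0.03  0.36 -0.3 ]
1.7 [-0.    0.59 -0.    1.93  0.    0.62  0.12] [ 0.05  0.77 -0.1   2.01  0.18  0.37 -0.06]
2.1 [ 0.07  0.59 -0.11  1.93  0.11  0.63  0.41] [ 0.11  0.77 -0.19  2.01  0.34  0.4   0.19]
2.5 [ 0.14  0.6  -0.22  1.93  0.21  0.64  0.71] [ 0.17  0.78 -0.29  2.    0.5   0.43  0.43]
2.9 [ 0.2   0.6  -0.33  1.92  0.3   0.66  1.02] [ 0.24  0.79 -0.4   2.    0.65  0.48  0.69]
0.3
```

Run:
```python
from h import *
T=lambda:telemetry.read_state()
q=robot.solve_ik(np.r_[C,.20],down(1.5)); q2=q.copy(); q2[6]+=1.25
print(q2.round(3)); robot.move_j(q2); s=T(); print(s["time"],s["position"],s["tool_rot"].round(4))
robot.movel(np.r_[C,.20],down(2.75)); s=T(); print(s["time"],s["position"],s["joint_pos"].round(3))
t=vision.get_image("top");cv2.imwrite("pics/t1.png",t["color"][140:250,170:300].repeat(5,0).repeat(5,1))
t=vision.get_image("scene");cv2.imwrite("pics/s1.png",t["color"][80:250,180:330].repeat(4,0).repeat(4,1)[:600])
```

```text
[-0.036  0.593  0.051  1.935 -0.049  0.615  1.226]
2.9333 [ 0.51407347 -0.04282547  0.19999975] [[-9.250e-01  3.799e-01  3.000e-04]
 [ 3.799e-01  9.250e-01  6.000e-04]
 [ 0.000e+00  7.000e-04 -1.000e+00]]
3.1833 [ 0.51389596 -0.04355766  0.20000001] [-0.037  0.593  0.051  1.935 -0.049  0.615  1.226]
```

View pics/s1.png

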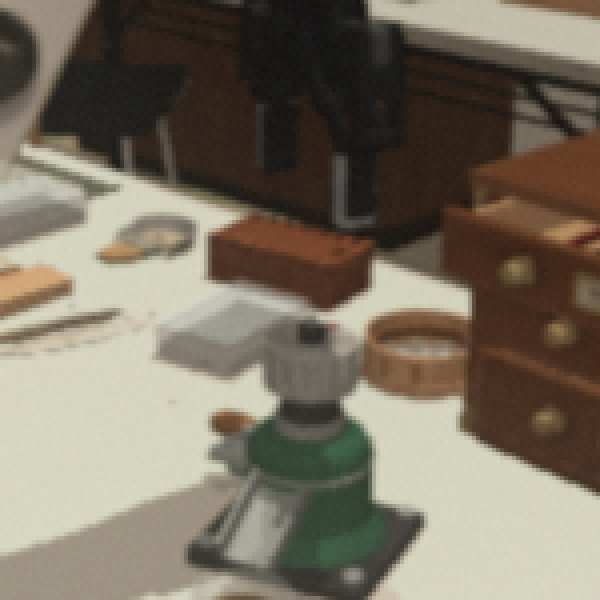

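The gripper is above the ring, with the finger tips at about (280,165) and (355,220) in the crop and the ring at (310,365). Next I'll descend and grip.

Run:
```python
from h import *
T=lambda:telemetry.read_state()
print(robot.movel(np.r_[C,.096],down(2.75),max_speed=.1,until_force=6)); s=T(); print(s["time"],s["position"],s["joint_pos"].round(3),s["ft_force"],s["ft_torque"])
robot.move_gripper(.058,30); s=T(); print(s["time"],s["gripper_width"],s["position"],s["ft_force"],s["ft_torque"])
t=vision.get_image("scene");cv2.imwrite("pics/s2.png",t["color"][100:240,190:330].repeat(4,0).repeat(4,1))
```

```text
False
4.475 [ 0.51424871 -0.04407856  0.0965071 ] [-0.021  0.769  0.029  2.012 -0.057  0.361  1.232] [ 0.0099053  -0.18653708 -0.13314253] [-0.04443046 -0.01146522  0.01583918]
4.8667 0.057907573554491755 [ 0.51440851 -0.04377871  0.09631083] [1.06915059 0.59594269 0.06040273] [ 0.1909974  -0.11418922 -0.02726498]
```

View pics/s2.png

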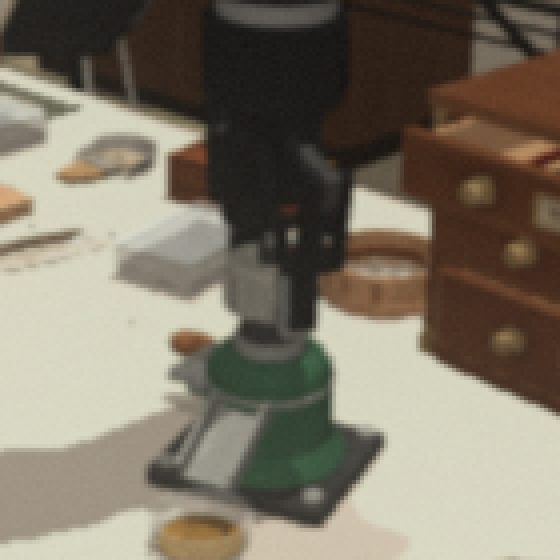

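The fingers straddle the ring around (270,290) in the crop. Next: close, then step j7 a little to learn step timing and torque signal.

Run:
```python
from h import *
T=lambda:telemetry.read_state()
robot.move_gripper(.045,50); s=T(); print(s["time"],s["gripper_width"],s["position"],s["ft_force"],s["ft_torque"],s["tau"][6])
q0=s["joint_pos"].copy(); np.save("q0.npy",q0)
for k in range(1,9):
    q=q0.copy(); q[6]-=.03*k; robot.move_j(q); s=T()
    print(round(s["time"],3),(s["joint_pos"][6]-q0[6]).round(4),s["joint_vel"][6].round(3),s["ft_torque"].round(3),s["tau"][6].round(3),s["ft_force"].round(1))
```

```text
5.1333 0.05387621989409412 [ 0.5152176  -0.04247746  0.09678232] [0.45488457 2.8004443  6.51514698] [ 0.81706085 -0.19948105 -0.03012419] 0.02866188995540142
5.383 -0.0293 0.003 [ 0.204 -0.014  0.034] -0.09 [0.1 0.4 0.9]
5.633 -0.0589 0.001 [ 0.208 -0.059  0.149] -0.164 [0.6 0.4 2.3]
5.883 -0.0891 0.001 [ 0.277 -0.026  0.052] -0.057 [-0.1  1.5  2.4]
6.133 -0.119 0.001 [0.331 0.005 0.042] -0.04 [0.4 2.  3.8]
6.383 -0.149 0.002 [ 0.298  0.009 -0.057] -0.03 [-0.4  1.9  3.9]
6.633 -0.179 0.004 [ 0.345  0.026 -0.032] -0.002 [0.  2.6 4.1]
6.883 -0.2089 0.001 [ 0.428  0.056 -0.023] 0.001 [-0.4  3.   5.2]
7.133 -0.2392 0.004 [ 0.454  0.015 -0.099] 0.058 [0.7 1.8 5. ]
```

Run:
```python
from h import *
T=lambda:telemetry.read_state()
q0=np.load("q0.npy")
for k in range(9,68):
    q=q0.copy(); q[6]-=.03*k; robot.move_j(q); s=T()
    m=np.mean([telemetry.read_state()["ft_torque"][2] for _ in range(3)])
    print(k,round(s["time"],2),(s["joint_pos"][6]-q0[6]).round(3),s["ft_torque"].round(3),s["tau"][6].round(3),s["ft_force"].round(1),s["gripper_width"].round(4))
    if s["ft_torque"][2]>.28 or s["tau"][6]<-.32: break
```

```text
Traceback (most recent call last):
AttributeError: 'float' object has no attribute 'round'
```

Run:
```python
from h import *
T=lambda:telemetry.read_state()
q0=np.load("q0.npy")
for k in range(9,68):
    q=q0.copy(); q[6]-=.03*k; robot.move_j(q); s=T()
    print(k,round(s["time"],2),(s["joint_pos"][6]-q0[6]).round(3),s["ft_torque"].round(3),s["tau"][6].round(3),s["ft_force"].round(1),round(s["gripper_width"],4))
    if s["ft_torque"][2]>.28 or s["tau"][6]<-.32: break
```

```text
9 7.63 -0.269 [ 0.365 -0.01  -0.16 ] 0.115 [-0.6  2.   4.8] 0.0537
10 7.88 -0.299 [ 0.357  0.036 -0.145] 0.106 [0.1 1.9 4.1] 0.054
11 8.13 -0.329 [ 0.401  0.066 -0.124] 0.041 [0.1 2.  5.2] 0.0539
12 8.38 -0.359 [ 0.434 -0.007 -0.002] -0.028 [0.2 2.8 4.2] 0.0539
13 8.63 -0.388 [ 0.477 -0.005  0.054] -0.096 [1.  3.2 5. ] 0.0536
14 8.88 -0.419 [ 0.404 -0.022  0.228] -0.176 [0.6 2.1 4.3] 0.0541
15 9.13 -0.449 [0.421 0.009 0.039] -0.049 [0.1 2.2 5.3] 0.0539
16 9.38 -0.479 [0.476 0.009 0.018] -0.006 [-0.3  1.8  4.3] 0.0539
17 9.63 -0.509 [ 0.44  -0.008 -0.049] -0.007 [-0.1  2.2  5.5] 0.0538
18 9.88 -0.539 [ 0.506  0.013 -0.03 ] 0.014 [0.1 2.2 4.9] 0.0539
19 10.13 -0.569 [ 0.471 -0.01  -0.052] 0.01 [1.3 2.9 5.2] 0.0537
20 10.38 -0.599 [ 0.515 -0.011 -0.047] 0.076 [0.3 3.2 5.6] 0.0538
21 10.63 -0.629 [ 0.494  0.02  -0.113] 0.093 [-0.7  3.2  5.4] 0.0537
22 10.88 -0.659 [ 0.56  -0.002 -0.176] 0.107 [-0.4  2.8  5.3] 0.0538
23 11.13 -0.689 [ 0.549 -0.029 -0.011] 0.028 [0.3 1.6 4.2] 0.0539
24 11.38 -0.719 [ 0.488 -0.06  -0.025] -0.053 [-0.2  2.2  5.4] 0.0539
25 11.63 -0.749 [ 0.481 -0.042  0.125]
[... 1713 characters left out ...]
0.466 -0.022] -0.026 [3.7 4.5 5.3] 0.0542
52 18.38 -1.559 [ 0.873 -0.551 -0.017] 0.012 [2.2 5.1 4.7] 0.0541
53 18.63 -1.589 [ 0.82  -0.552 -0.079] 0.032 [2.9 4.3 4.6] 0.0537
54 18.88 -1.619 [ 0.865 -0.554 -0.104] 0.043 [2.3 4.9 4.6] 0.0535
55 19.13 -1.649 [ 0.827 -0.526 -0.068] 0.073 [2.6 3.9 3.5] 0.0539
56 19.38 -1.679 [ 0.833 -0.55  -0.149] 0.088 [3.4 4.8 4.7] 0.0539
57 19.63 -1.709 [ 0.821 -0.543 -0.173] 0.098 [2.6 4.7 4.4] 0.0537
58 19.88 -1.739 [ 0.823 -0.544 -0.067] 0.02 [2.8 5.4 4.3] 0.0537
59 20.13 -1.769 [ 0.798 -0.568  0.11 ] -0.099 [2.6 4.5 3.4] 0.0538
60 20.38 -1.798 [ 0.76 -0.6   0.24] -0.267 [3.5 5.  4.7] 0.0536
61 20.63 -1.828 [ 0.737 -0.579  0.277] -0.345 [2.4 4.1 4.7] 0.0538
```

Detents sat at about 0, -0.35, -0.70, -1.04, -1.40 and -1.745. The torque past the last one is climbing without dropping. I'll go one small step more to confirm and hold there, then come back three clicks.

Run:
```python
from h import *
T=lambda:telemetry.read_state()
q0=np.load("q0.npy")
def go(a):
    q=q0.copy(); q[6]+=a; robot.move_j(q); s=T()
    print(round(s["time"],2),(s["joint_pos"][6]-q0[6]).round(3),s["ft_torque"][2].round(3),s["tau"][6].round(3),s["ft_force"].round(1),round(s["gripper_width"],4))
    return s
s=go(-1.85); robot.sleep(.35); s=T(); print(s["ft_torque"][2],s["tau"][6])
if s["tau"][6]<-.3:
    for a in np.r_[np.arange(-1.81,-.74,.04),-.72,-.698]: go(a)
else: print("NOT TOUCH?")
```

```text
20.88 -1.848 0.425 -0.446 [2.9 4.  5.4] 0.0538
0.43698960502029865 -0.43078863993287086
21.48 -1.808 0.337 -0.227 [3.2 3.5 4.9] 0.0535
21.73 -1.768 0.082 -0.04 [2.1 3.9 4.3] 0.0536
21.98 -1.729 -0.054 0.087 [3.  3.9 4.4] 0.0541
22.23 -1.689 -0.153 0.188 [2.2 4.2 4.5] 0.0541
22.48 -1.648 0.021 0.029 [2.1 4.9 4.8] 0.0541
22.73 -1.608 0.05 0.013 [2.4 4.5 5. ] 0.0536
22.98 -1.568 0.069 0.01 [3.  4.4 4.9] 0.0537
23.23 -1.528 0.08 -0.029 [2.9 4.5 5.1] 0.0537
23.48 -1.488 0.12 -0.09 [3.4 4.7 5.2] 0.0539
23.73 -1.448 0.025 -0.076 [2.9 4.8 4.3] 0.054
23.98 -1.408 -0.004 0.021 [2.9 5.2 4.3] 0.0541
24.23 -1.369 -0.084 0.126 [2.8 4.8 4.3] 0.0537
24.48 -1.329 -0.023 0.059 [2.4 4.3 5.1] 0.0537
24.73 -1.288 0.055 0.036 [2.5 3.9 4.9] 0.0542
24.98 -1.248 0.026 -0.002 [2.7 4.2 4.6] 0.0537
25.23 -1.208 0.115 -0.034 [2.5 5.5 5.2] 0.0539
25.48 -1.168 0.152 -0.087 [2.9 4.7 5.7] 0.0539
25.73 -1.128 0.222 -0.107 [3.  4.  5.8] 0.0538
25.98 -1.088 0.105 -0.044 [3.1 4.3 4.3] 0.0536
26.23 -1.049 0.038 0.051 [2.1 3.9 5.6] 0.0536
26.48 -1.009 -0.088 0.138 [2.2 4.5 4.1] 0.054
26.73 -0.969 -0.166 0.232 [2.2 4.4 5.1] 0.0537
26.98 -0.929 0.051 0.038 [2.3 4.3 3.9] 0.0537
27.23 -0.888 0.075 0.004 [2.7 4.4 5.9] 0.0536
27.48 -0.848 0.078 -0.02 [2.3 5.1 6.1] 0.0537
27.73 -0.808 0.21 -0.096 [2.1 3.6 5.3] 0.0537
27.98 -0.768 0.172 -0.129 [2.  4.1 5.3] 0.054
28.23 -0.718 0.045 0.014 [2.8 4.9 5.2] 0.054
28.48 -0.697 -0.024 0.037 [2.6 4.6 5.3] 0.0541
```

Three humps went by on the way back and the torque is near zero. Release, lift, check the dot.

Run:
```python
from h import *
T=lambda:telemetry.read_state()
robot.move_gripper(.085); s=T(); p=s["position"].copy(); p[2]=.22; print(s["time"],s["ft_force"],s["ft_torque"])
robot.movel(p,max_speed=.2); q=T()["joint_pos"].copy(); q[0]+=.7; robot.move_j(q)
t=vision.get_image("top"); print(T()["time"])
cv2.imwrite("pics/t3.png",cv2.resize(t["color"][140:250,170:300],None,fx=6,fy=5.4,interpolation=cv2.INTER_CUBIC)); cv2.imwrite("pics/t3f.png",t["color"])
c=cv2.resize(t["color"],None,fx=4,fy=4,interpolation=cv2.INTER_CUBIC);b=c.astype(int)
r=((b[...,2]-b[...,1]>40)).astype(np.uint8); r[:,:215*4]=0;r[:,252*4:]=0;r[:160*4]=0;r[206*4:]=0
ys,xs=np.nonzero(r); pt=onz(t,233.386,182.934,.131)
d=onz(t,xs.mean()/4,ys.mean()/4,.131); print("dot",d,np.linalg.norm(d-pt),np.arctan2(*(d-pt)[1::-1]),"expect",.049-2*.349)
```

```text
28.9 [-0.15462488 -0.2945725   0.30717723] [-0.02907032  0.01744469 -0.01637941]
31.05
dot [ 0.5291111  -0.05466179  0.131     ] 0.01873140614583528 -0.6574154545215495 expect -0.6489999999999999
```

View pics/t3.png

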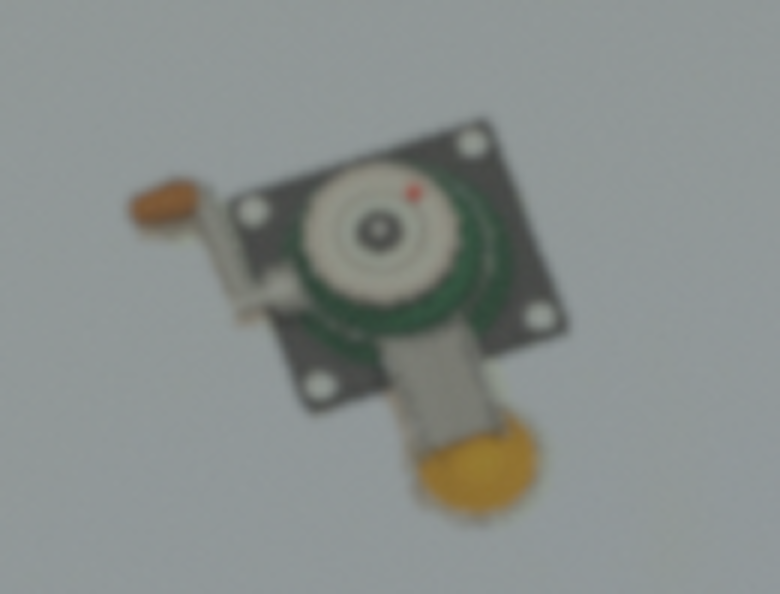

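View pics/t3f.png

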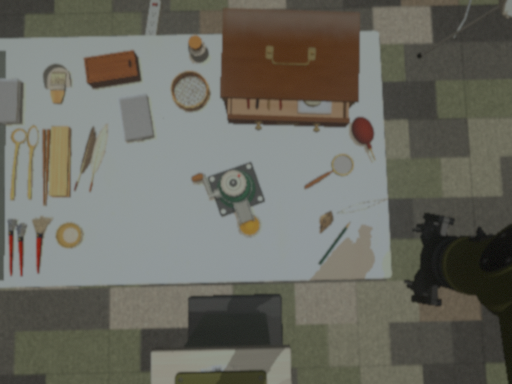

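The dot moved from crop pixel (376,183) to (414,193), an angle of -0.657 rad against the -0.649 expected. The dish, rock and lens stand where they were.

```bash
python3 -c "
from station import hand_in
print(hand_in())"
```

```text
the job is handed in; nothing more can be done
None
```

I set the mill to three clicks open and handed the job in at about 31 s. There was no verdict from the station.

- **Finding the touch:** I gripped the ring once at 50 N and turned it clockwise in 0.03 rad steps with the last joint only. The torque passed through zero at about 0, 0.35, 0.70, 1.04, 1.40 and 1.745 rad, so the ring started five clicks open. Past the fifth click it climbed without dropping to about 0.43 Nm, against 0.23 Nm or less at the earlier clicks. I held it there for 0.35 s, at most about 0.10 rad past the touch and so well short of jamming.
- **Backing off:** I turned it back 1.047 rad. Three click humps passed, the torque was near zero, and I let go.
- **Last checks:** The red dot had turned -0.706 rad net, against -0.698 for two clicks, so the ring did not slip in the grip. By eye, the dish, rock and lens look unmoved in the top picture. The force readings I took stayed below about 8 N.
- **Disagreement:** The mill hub appeared about 2 pixels lower in the scene camera than the top view predicted. I didn't resolve this, and the grip showed no side forces that suggested poor centring.

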